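Lock an appliance cover with its push-and-turn cam lock

ROBOT

A 6-joint arm with a two-finger parallel gripper is mounted at the origin on the work surface. World frame = base frame: x ahead of the robot, y to its left, z up, the work surface at z = 0. Lengths are in mm, angles in degrees, forces in N, time in s.
With the tool pointing down it reaches from about 325 to 925 mm from the base axis. Payload 3.1 kg.
Tool frame: the origin (TCP) lies at the very end of the fingers, on their centre line; the grasp point (between the pads) lies grasp_offset behind it (grasp_offset is the distance from the TCP to the grasp point, in mm); z points along the fingers, y is the line along which they close (so a half turn about z gives the same grasp; the last joint's range is limited). The gripper opens to 85 mm and grips with 20 to 120 N. Pads are 22 mm wide; open, the fingers measure 114 mm over their backs; the gripper's body (76 mm by 85 mm) begins 54 mm behind the grasp point. The pads swing forward as they close: fully open they stand 13 mm farther back than shut.
Start: joints at [69.202, 12.427, 92.441, -0, 75.132, -6.429], TCP at [155.092, 605.463, 231.3] pointing down, gripper open.
Joint ranges: [-157.48, 157.48], [-44.54, 120.13], [17.64, 146.25], [-64.5, 244.5], [7.68, 150.69], [-147.95, 147.95]. Speed limits (degrees/s): [159.86, 159.86, 180, 180, 180, 180].

INTERFACE

Orientations are given as [roll, pitch, yaw] about the fixed x, y, z axes, in that order (R = Rz(yaw) Ry(pitch) Rx(roll)).
In Python, from station import * gives the robot as it stands. Calls block until the motion is done:
- goto(position, orientation): joint-space move of the TCP to a pose.
- move_l(position, attitude=None, speed=150): straight line of the TCP; attitude=None keeps the orientation; speed is the mean speed in mm/s.
- move_j(angles): joint-space move.
- grip(opening, squeeze=None): finger opening in mm; squeeze is the grip in N (None keeps the last); returns when the fingers have stopped.
- wait(seconds).
- solve_ik(position, orientation): joint angles nearest the present ones, or None.
- get_obs(): the state.
- get_image(name): name is "scene" or "top" or "wrist"; returns the picture (480x640x3 uint8, red, green, blue); there is no depth.
- get_calibration(name): a dict with "fx", "fy", "cx", "cy" (pixels), "R" (3x3) and "t" (3): a world point X has camera coordinates R X + t; the wrist camera has in their place "mount" (4x4, takes a point from camera to tool coordinates, whose origin is the TCP and whose axes are the flange's). Camera axes: x right, y down, z forward; pixel columns grow to the right and rows downward; lengths in mm; the calibration is good to about 2 mm. A picture is of the moment at which its call begins: read the wrist's pose just before it. get_calibration takes no time and is no camera call.
A pose or a line that the arm cannot do raises Unreachable and nothing moves.
- sign_off(): hands the job in; it is judged then, once.
Trained networks look in the newest picture that a camera, given by its name, has taken for a name from the list of things; names that differ only in an ending like _2 or _b are one class to them, and where a whole thing is asked for, a point or a joint stands for the part that bears it (a point fixed in the world has none). Each returns a list of dicts, best first, with "score" (0 to 1); they miss things now and then, are a little off and sometimes report something else, mostly with a low value. They report only what shows in the picture. A call takes as long as a camera call.
- spot_in(name, camera): "extent" ([centre column, centre row, width, height] in pixels, round what is visible of it).
- regions_of(name, camera): "region" (480x640 bool, what is visible of it) and "extent" ([centre column, centre row, width, height] in pixels, round what is visible of it).
The state is a dict: "t": time; "joint_pos": joint angles; "qvel": joint speeds; "effort": joint torques, N m; "tcp_pos": TCP position; "ee_rot": TCP orientation; "wrist_force": force on the tool from outside, world axes, zero at the start; "moment": the same for the moment, N m; "grip_width": finger opening in mm; "grip_force": force on a finger pad.
Only numpy, scipy, OpenCV 4.12 (cv2) and the standard library are available. Lean on these libraries where they do the work, as an engineer would, in place of code of your own. Each camera call takes 0.05 s, during which the arm holds its last target. There are 200 camera calls.

TASK

Fasten the cover of the silver appliance shell with the red knob in its middle: turn the knob slowly clockwise until you feel it go slack and settle in its hidden notch, push it gently all the way down there, then turn it back about 40 degrees while it is down and let go, so that it stays down. Never push hard while it is not in the notch, and leave everything else where it is.

Things in the scene. Friction and masses are not known exactly. Their poses are not given: they have to be found in the camera images.
- shell: round silver appliance shell with a flat steel cover, fixed to the bench: 226 mm across, cover top 115 mm above its origin, which is the centre of its underside. The cam lock stands in the middle of the cover. z is up.
- knob_grip (a point): middle of the grip of the red knob, on its vertical axis, 153 mm above the shell's origin (38 mm above the cover) while the knob is up. The knob is a bar 42 mm long (along this point's x axis), 14 mm thick (y) and 34 mm tall; its top is 14 mm above this point and its underside 20 mm below, on a stem 12 mm across. z is up.
- turn (a joint): knob angle (rad), growing clockwise seen from above; stops at -0.5 and 1.6; starts between 0 and 0.25; at 0 the bar lies along the shell's x axis. Plain drag is under 0.1 N m. The hidden notch's middle lies between 0.65 and 1.25: from 0.16 before it the notch pulls the knob forward, growing to about 0.2 N m, at the middle the torque changes sign, just beyond it the knob resists with about 0.25 N m, fading to plain drag by 0.16 past it
- press (a joint): how far the knob is down (m): 0 up, 0.011 hard stop. It goes down only within 0.08 rad of the notch's middle. A spring pushes up with 2 N at the top, 7 N at the bottom. Once fully down it turns either way under an inner lip; let go at 0.4 rad or more (best 0.7) from the notch it rises to 0.0095 and stays; let go in the notch it springs up.
- strike (a joint): how far the lock's hidden spring-backed inner plate is pushed in (m), 0 at rest: away from the notch the knob meets this plate 0.5 mm down, and it then yields 1 mm for each 6 N. More than 0.004 (about 25 N) damages it.
- screw_pot: small closed blue plastic pot, 28 mm across, 16 mm tall, standing on the cover; origin at its underside
- washer: thick brass spacer ring, 22 mm across, 6 mm tall, lying on the cover; origin at its underside
- screwdriver: loose screwdriver lying on the bench; origin at its underside
- drill: red and black cordless drill lying on its side, about 190 by 240 mm, 52 mm tall; origin on its underside
- motor: small dark round motor standing on end, 48 mm across, 70 mm tall; origin at its underside
- spool: metal solder spool standing on end, 60 mm across, 42 mm tall; origin at its underside
- bin: open blue parts bin 130 x 170 x 60 mm; origin at its underside

How it is judged (in metres and radians):
On the way:
1. the knob is pushed fully down in its notch (value of joint press above 0.009 m), for 0.1 s.
At the end, for the whole second after the job is handed in: With the robot clear of it, the knob stays down by itself: joint press above 0.007 m, and the knob is at rest (under 10 mm/s and 0.1 rad/s) (value of joint press above 0.007 m and velocity of joint press below 0.01 m/s and velocity of joint turn between -0.1 and 0.1 rad/s); the robot touches nothing.
It fails at once if the knob is pushed hard away from the notch: the inner plate yields more than 4 mm (value of joint strike above 0.004 m).
It fails at once if another thing on the bench or cover is moved by more than 25 mm (distance of any of screw_pot, washer, screwdriver, drill, motor, spool, bin from where it was at the start of the episode above 0.025 m).
It also fails if it takes over 56 s, if anything falls off the work surface, if the arm or the gripper's body presses on something with over 40 N, if the wrist force passes 120 N, or if a joint passes its speed limit or range.

## Working session

There is one attempt and no reset: what is moved stays moved. The work goes in short steps, each a Python script; the robot and the scene stay as the last script left them, time stands still between calls to the robot, and variables do not carry over. Pictures are saved under pics/ and viewed, at most 10 in all, crops included, and the job is handed in when it is done.

```bash
mkdir -p pics
python3 - <<'E'
from station import *
import cv2, numpy as np
o=get_obs(); print(o); 
for c in("top","scene"):
    im=get_image(c); cv2.imwrite(f"pics/{c}1.png",im[:,:,::-1])
    for n in("shell","knob_grip","screw_pot","washer"):
        r=spot_in(n,c); print(c,n,[(round(a["score"],2),np.round(a["extent"],1).tolist()) for a in r[:2]])
    print(get_calibration(c))
print(get_calibration("wrist"))
try: print(grasp_offset)
except Exception as e: print(e)
E
ls
```

```text
{'t': 0.0, 'joint_pos': array([ 6.92016560e+01,  1.24775232e+01,  9.25287276e+01, -4.23117014e-04,
        7.51304823e+01, -6.42865707e+00]), 'qvel': array([-0.01134972, -0.00479788, -0.05616646, -0.06926891,  0.19240242,
        0.03513734]), 'effort': array([ 2.08904486e-03, -3.96833968e+01, -3.03864527e+01, -8.17892987e-05,
        9.61161044e-03, -1.51806887e-07]), 'tcp_pos': array([154.80333387, 604.6907211 , 229.9576961 ]), 'ee_rot': array([-1.79864081e+02, -1.49033235e-02,  1.65630404e+02]), 'wrist_force': array([ 1.30795552,  0.15212376, -1.0750302 ]), 'moment': array([ 0.01510146, -0.00367902, -0.05389156]), 'grip_force': 0.0, 'grip_width': 85.40843402758662}
top shell [(0.89, [339.5, 264.3, 100.8, 104.8]), (0.3, [341.1, 259.8, 13.7, 23.2])]
top knob_grip [(0.53, [342.1, 259.2, 13.9, 21.9])]
top screw_pot []
top washer [(0.4, [303.5, 269.7, 8.7, 7.4])]
{'fx': 500.8738446167733, 'fy': 500.8738446167733, 'cx': 311.5060792676508, 'cy': 239.85065539945657, 'R': array([[-0.03059447, -0.99924323, -0.0240198 ],
       [-0.98710872,  0.03398253, -0.15640194],
       [ 0.15709983,  0
[... 309 characters left out ...]
53247983782, 'R': array([[ 0.82658303,  0.56240878, -0.02137425],
       [ 0.37162752, -0.57392143, -0.72973089],
       [-0.4226742 ,  0.59523991, -0.6834003 ]]), 't': array([-483.806628  ,  -80.36707116, 1356.27294144])}
{'fx': 417.17346932891286, 'fy': 417.17346932891286, 'cx': 313.6605565361802, 'cy': 246.9887414100765, 'mount': array([[-1.09981062e-03, -9.65279130e-01, -2.61218284e-01,
         6.59669601e+01],
       [ 9.99999172e-01, -8.87273359e-04, -9.31570539e-04,
         4.57844774e-01],
       [ 6.67453575e-04, -2.61219093e-01,  9.65279307e-01,
        -1.42438234e+02],
       [ 0.00000000e+00,  0.00000000e+00,  0.00000000e+00,
         1.00000000e+00]])}
18.700000000000003
pics
```

View pics/top1.png

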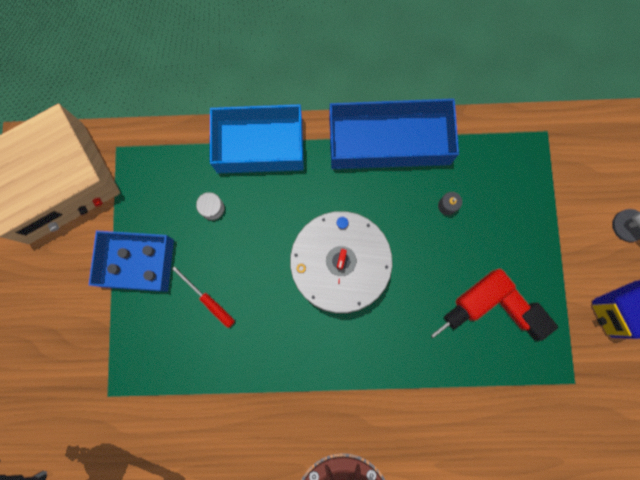

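```bash
cat > h.py <<'E'
from station import *
import cv2, numpy as np
from scipy.spatial.transform import Rotation as Ro
def cam(c,o=None):
    k=get_calibration(c); K=np.array([[k["fx"],0,k["cx"]],[0,k["fy"],k["cy"]],[0,0,1]])
    if c!="wrist": return K,np.array(k["R"]),np.array(k["t"])
    T=np.eye(4); T[:3,:3]=Ro.from_euler("xyz",o["ee_rot"],degrees=True).as_matrix(); T[:3,3]=o["tcp_pos"]
    W=np.linalg.inv(T@k["mount"]); return K,W[:3,:3],W[:3,3]
def onz(c,uv,z,o=None):
    K,R,t=cam(c,o); d=R.T@np.linalg.solve(K,[uv[0],uv[1],1]); C=-R.T@t
    return C+d*(z-C[2])/d[2]
E
python3 - <<'E'
from h import *
for c,kn in(("top",(341.6,259.3)),("scene",(294.9,249.6))):
    for z in(100,153,200,250): print(c,z,onz(c,kn,z))
E
```

```text
top 100 [546.12594282 -14.2270452  100.        ]
top 153 [539.89692219 -12.10726007 153.        ]
top 200 [534.3730737  -10.22745062 200.        ]
top 250 [528.49663915  -8.22765333 250.        ]
scene 100 [515.69320794  30.75319969 100.        ]
scene 153 [549.77347187 -12.05074066 153.        ]
scene 200 [579.99559272 -50.00895192 200.        ]
scene 250 [612.14678511 -90.39002772 250.        ]
```

The top view shows the shell at (341,262), with the red bar running from (338,268) to (345,250). The blue pot is at (342,223) and the washer at (301,268). Both are well away from the fingers. Next I'll move above the knob and look with the wrist camera.

Run:
```python
from h import *
for y in(-20,160):
    q=solve_ik([543,-12,285],[180,0,y]); print(y,q)
goto([543,-12,285],[180,0,-20] if abs(solve_ik([543,-12,285],[180,0,-20])[5]+0)<90 else [180,0,160])
wait(.3)
o=get_obs(); print(o["t"],o["tcp_pos"],o["ee_rot"],o["joint_pos"],o["wrist_force"],o["moment"])
im=get_image("wrist"); cv2.imwrite("pics/w1.png",im[:,:,::-1])
for n,z in(("knob_grip",167),("shell",115),("screw_pot",131),("washer",121)):
    for r in regions_of(n,"wrist")[:1]:
        m=r["region"].astype(np.uint8); print(n,r["score"],r["extent"],onz("wrist",r["extent"][:2],z,o))
        if n=="knob_grip":
            b=cv2.minAreaRect(cv2.findNonZero(m)); print(b)
            for p in cv2.boxPoints(b): print(onz("wrist",p,167,o))
```

```text
-20 [-8.67098975e+00  8.21989277e-02  1.00140141e+02 -2.54444375e-14
  7.97776600e+01  1.01329010e+02]
160 [-8.67098975e+00  8.21989277e-02  1.00140141e+02  0.00000000e+00
  7.97776600e+01 -7.86709898e+01]
3.3833 [543.01546931 -11.62641093 284.96557063] [-1.79999344e+02 -3.96345026e-03  1.60038691e+02] [-8.63152960e+00  8.70942229e-02  1.00138907e+02  1.38033590e-04
  7.97780141e+01 -7.86702452e+01] [-0.78007969 -0.03841027 -0.61443424] [-0.03419219  0.00929225 -0.05663965]
shell 0.94 [314.1, 210.5, 294.3, 292.7] [533.69150651  -7.68569239 115.        ]
screw_pot 0.91 [344.4, 324.2, 34.1, 33.9] [622.8126959  -15.15818627 131.        ]
washer 0.67 [422.6, 165.7, 30.0, 32.4] [528.73511869  77.56279709 121.        ]
```

View pics/w1.png

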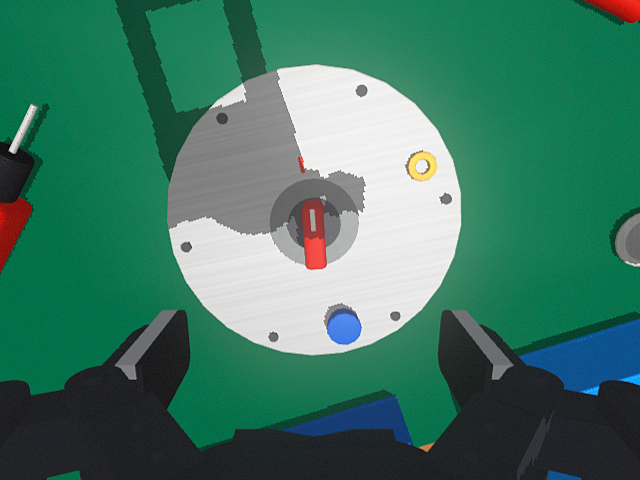

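The wrist view shows the red bar from about (313,199) to (316,269). The pot is at (344,325) and the washer at (422,166), both clear of the knob. I'll get the bar pose with a silhouette fit.

```bash
cat >> h.py <<'E'
from scipy.optimize import minimize
def fitknob(im,o,p0,z0=153):
    r,g,b=[im[...,i].astype(int) for i in range(3)]
    m=((r>90)&(r>2*g)&(r>2*b)).astype(np.uint8); m=cv2.morphologyEx(m,cv2.MORPH_CLOSE,np.ones((9,9)))
    K,R,t=cam("wrist",o)
    c=K@(R@np.array([p0[0],p0[1],z0])+t); c=c[:2]/c[2]
    n,l,s,ce=cv2.connectedComponentsWithStats(m); i=max((i for i in range(1,n) if s[i,4]>300),key=lambda i:-np.hypot(*(ce[i]-c)))
    m=(l==i).astype(np.uint8)
    def sil(p):
        a=np.radians(p[2]); X=[]
        for u in(-21,21):
            for v in(-7,7):
                for w in(-20,14): X.append([p[0]+u*np.cos(a)-v*np.sin(a),p[1]+u*np.sin(a)+v*np.cos(a),z0+w])
        q=(K@(R@np.array(X).T+t[:,None])).T; q=q[:,:2]/q[:,2:]
        f=np.zeros((480,640),np.uint8); cv2.fillConvexPoly(f,np.round(cv2.convexHull(q.astype(np.float32))*16).astype(np.int32),1,shift=4); return f
    J=lambda p:1-(sil(p)&m).sum()/((sil(p)|m).sum())
    best=min((minimize(J,[p0[0],p0[1],p0[2]+d],method="Nelder-Mead",options=dict(initial_simplex=[[p0[0],p0[1],p0[2]+d],[p0[0]+6,p0[1],p0[2]+d],[p0[0],p0[1]+6,p0[2]+d],[p0[0],p0[1],p0[2]+d+8]])) for d in(-12,0,12)),key=lambda r:r.fun)
    return best.x,1-best.fun,s[i]
E
python3 - <<'E'
from h import *
o=get_obs(); im=get_image("wrist")
print(fitknob(im,o,[541,-11,-18]))
K,R,t=cam("wrist",o)
m=regions_of("shell","wrist")[0]["region"].astype(np.uint8)
c=max(cv2.findContours(m,0,1)[0],key=cv2.contourArea)[:,0]
P=np.array([onz("wrist",p,115,o)[:2] for p in c]); print(cv2.minEnclosingCircle(P.astype(np.float32)))
print(onz("wrist",(301,164),115,o))
E
```

```text
(array([542.95548494, -11.12700009, -16.12458082]), np.float64(0.8615196078431373), array([ 302,  200,   25,   69, 1406], dtype=int32))
((542.5451049804688, -10.950332641601562), 112.43021392822266)
[497.87218488  -5.20708114 115.        ]
```

Run:
```python
from h import *
grip(45,40)
goto([542.7,-11,200],[180,0,163.9]); print(get_obs()["t"])
move_l([542.7,-11,134.5],speed=80); wait(.2)
o=get_obs(); print(o["t"],o["tcp_pos"],o["wrist_force"],o["moment"])
grip(8,40); wait(.2)
o=get_obs(); print(o["t"],o["tcp_pos"],o["ee_rot"],o["grip_width"],o["grip_force"],o["wrist_force"],o["moment"],o["joint_pos"])
j=np.array(o["joint_pos"]); 
for i in range(2):
    j[5]+=2; move_j(list(j)); wait(.1); o=get_obs(); print(o["t"],o["ee_rot"][2],o["moment"],o["wrist_force"])
```

```text
4.6417
5.8083 [543.27186406 -11.06801704 135.25005058] [-0.21915474  0.63297444  0.79692919] [ 0.00475416 -0.03970739  0.00283159]
6.3833 [542.77605327 -11.24705114 134.74407493] [-1.79972578e+02  1.48331499e-02  1.63911197e+02] 13.217439850378783 42.59050369262695 [-1.60416028 -0.93550816  2.07471194] [-0.17956075  0.10496827  0.06930274] [-8.57888528e+00  8.49949149e+00  1.08106341e+02 -3.25784737e-02
  6.33830493e+01 -8.24754853e+01]
6.7333 161.92810499396612 [-0.1955882   0.12993142 -0.07923593] [-0.64755713 -0.98721613  1.23956012]
7.0833 159.931479083604 [-0.13176622  0.25410347 -0.04913958] [-0.78776346 -1.52703153  1.80064499]
```

Run:
```python
from h import *
j=np.array(get_obs()["joint_pos"]); L=[]
for i in range(34):
    j[5]+=2; move_j(list(j)); wait(.1); o=get_obs(); L.append((o["ee_rot"][2],o["moment"][2])); print(round(o["t"],2),np.round([*L[-1],*o["wrist_force"],o["grip_width"]],3))
    M=np.array(L)[:,1]
    if i>4 and M[-1]-M[-6:].min()>.22 or L[-1][0]<98: break
```

```text
7.43 [ 1.57964e+02 -5.00000e-02 -1.78900e+00 -8.50000e-01  2.17800e+00
  1.36330e+01]
7.78 [ 1.55957e+02 -4.40000e-02  3.34000e-01 -9.49000e-01  1.19000e+00
  1.38860e+01]
8.13 [ 1.53966e+02 -3.90000e-02 -3.11000e-01 -1.37800e+00  1.09700e+00
  1.36010e+01]
8.48 [ 1.51964e+02 -7.30000e-02 -4.64000e-01 -1.39800e+00  2.18600e+00
  1.33560e+01]
8.83 [ 1.49966e+02 -6.30000e-02 -1.14800e+00 -6.77000e-01  1.42600e+00
  1.34350e+01]
9.18 [ 1.47964e+02 -4.30000e-02 -5.52000e-01 -1.86200e+00  1.43100e+00
  1.34600e+01]
9.53 [ 1.4596e+02 -1.0700e-01 -4.6000e-02 -6.5200e-01  1.1990e+00  1.3121e+01]
9.88 [ 1.43967e+02  1.20000e-02 -3.14000e-01 -1.60100e+00  1.59600e+00
  1.36830e+01]
10.23 [ 1.41954e+02 -8.40000e-02 -5.69000e-01 -1.77000e+00  1.36300e+00
  1.34920e+01]
10.58 [ 1.39965e+02 -8.30000e-02 -5.20000e-02 -1.22700e+00  2.07200e+00
  1.31110e+01]
10.93 [ 1.37964e+02 -4.00000e-02 -9.54000e-01 -2.02500e+00  1.93300e+00
  1.33570e+01]
11.28 [135.95   -0.142  -0.27   -1.508   0.596  13.351]
11.63 [133.961  -0.145  -0.366  -1.3     0.303  13.751]
11.98 [ 1.3195e+02 -2.0400e-01  3.2000e-02 -2.0510e+00  8.4300e-01  1.3338e+01]
12.33 [129.962  -0.164   0.503  -0.913   0.401  13.464]
12.68 [127.969  -0.18   -0.173  -0.979   0.611  13.25 ]
13.03 [ 1.25972e+02 -6.80000e-02  1.60000e-01 -8.48000e-01  6.06000e-01
  1.36380e+01]
13.38 [ 1.23974e+02  3.10000e-02 -3.49000e-01 -1.19000e+00  1.14600e+00
  1.34950e+01]
```

The torque dips to about -0.2 N m near yaw 130, then changes sign around 126 to 125. That puts the notch middle near 126, so I'll go back there and push gently.

Run:
```python
from h import *
j=np.array(get_obs()["joint_pos"]); j[5]-=1.8; move_j(list(j)); wait(.2)
o=get_obs(); z0=o["tcp_pos"][2]; f0=o["wrist_force"][2]; p=np.array(o["tcp_pos"]); p[:2]=542.7,-11.1; print(o["t"],z0,f0,o["ee_rot"],o["moment"][2])
d=0
while d<13.5:
    d+=.7; move_l([p[0],p[1],z0-d],[180,0,o["ee_rot"][2]],speed=15); wait(.08); s=get_obs(); dz=z0-s["tcp_pos"][2]; f=s["wrist_force"][2]-f0
    print(np.round([s["t"],d,dz,f,s["moment"][2],s["grip_width"]],2))
    if f>9 and dz<9 or f>14: break
```

```text
13.8333 134.7168953893397 2.2690541994694033 [-1.79981587e+02  1.89844408e-02  1.25764588e+02] -0.03378350031422978
[14.17  0.7   0.71 -0.9  -0.03 13.54]
[ 1.450e+01  1.400e+00  1.400e+00 -8.900e-01  1.000e-02  1.346e+01]
[ 1.483e+01  2.100e+00  2.080e+00 -1.120e+00  1.000e-02  1.351e+01]
[15.17  2.8   2.79 -0.37 -0.11 13.56]
[15.5   3.5   3.49  0.1  -0.06 13.25]
[15.83  4.2   4.22  0.88 -0.04 13.13]
[16.17  4.9   4.9   0.1   0.   13.25]
[16.5   5.6   5.58  1.33  0.   13.32]
[16.83  6.3   6.3   2.58 -0.06 13.5 ]
[17.17  7.    6.98  1.83  0.05 13.17]
[17.5   7.7   7.67  1.68 -0.09 13.41]
[17.83  8.4   8.36  2.72  0.   13.12]
[18.17  9.1   8.98  3.42 -0.03 13.59]
[1.850e+01 9.800e+00 9.650e+00 2.780e+00 1.000e-02 1.342e+01]
[18.83 10.5  10.31  3.12 -0.04 13.49]
[19.17 11.2  10.9   4.55 -0.03 13.27]
[1.950e+01 1.190e+01 1.100e+01 6.610e+00 1.000e-02 1.331e+01]
[19.83 12.6  11.08 10.81 -0.02 13.36]
[ 2.017e+01  1.330e+01  1.111e+01  1.251e+01 -1.000e-02  1.327e+01]
[20.5  14.   11.16 15.26 -0.05 13.7 ]
```

The knob hit its hard stop at 11 mm, so it's fully down. Now I'll turn it back 40° while holding it there.

Run:
```python
from h import *
o=get_obs(); y=o["ee_rot"][2]; z=134.72-12.4
for k in range(0,42,4):
    goto([542.7,-11.1,z],[180,0,y+k]); wait(.1); s=get_obs()
    print(np.round([s["t"],s["ee_rot"][2],*s["tcp_pos"],s["wrist_force"][2],s["moment"][2],s["grip_width"]],2))
```

```text
[ 2.0850e+01  1.2578e+02  5.4278e+02 -1.1120e+01  1.2370e+02  1.1250e+01
 -6.0000e-02  1.3700e+01]
[ 2.1200e+01  1.2977e+02  5.4278e+02 -1.1160e+01  1.2372e+02  1.1670e+01
 -9.0000e-02  1.3610e+01]
[ 2.1550e+01  1.3377e+02  5.4278e+02 -1.1120e+01  1.2378e+02  1.1210e+01
 -5.0000e-02  1.3390e+01]
[ 2.1900e+01  1.3780e+02  5.4280e+02 -1.1180e+01  1.2377e+02  1.1080e+01
 -4.0000e-02  1.3300e+01]
[ 2.2250e+01  1.4181e+02  5.4274e+02 -1.1160e+01  1.2376e+02  1.2300e+01
  6.0000e-02  1.3300e+01]
[ 2.2600e+01  1.4580e+02  5.4279e+02 -1.1190e+01  1.2378e+02  1.1510e+01
  8.0000e-02  1.3400e+01]
[ 2.2950e+01  1.4981e+02  5.4273e+02 -1.1140e+01  1.2379e+02  1.1580e+01
  1.0000e-02  1.3180e+01]
[ 2.3300e+01  1.5380e+02  5.4273e+02 -1.1170e+01  1.2377e+02  1.1170e+01
  6.0000e-02  1.3600e+01]
[ 2.3650e+01  1.5781e+02  5.4271e+02 -1.1160e+01  1.2373e+02  1.1440e+01
  1.1000e-01  1.3090e+01]
[ 2.4000e+01  1.6181e+02  5.4272e+02 -1.1160e+01  1.2373e+02  1.0320e+01
  6.0000e-02  1.3550e+01]
[ 2.4350e+01  1.6580e+02  5.4272e+02 -1.1190e+01  1.2377e+02  1.1820e+01
  4.0000e-02  1.3280e+01]
```

Run:
```python
from h import *
y=get_obs()["ee_rot"][2]
move_l([542.7,-11.1,125],speed=10); wait(.1); s=get_obs(); print(s["tcp_pos"],s["wrist_force"])
grip(40); wait(.3); s=get_obs(); print(s["t"],s["grip_width"],s["wrist_force"],s["moment"])
move_l([542.7,-11.1,285],speed=80); wait(.3)
o=get_obs(); im=get_image("wrist"); cv2.imwrite("pics/w2.png",im[:,:,::-1]); print(o["t"],o["tcp_pos"])
for z in(153,143.5): print(z,fitknob(im,o,[542.7,-11,y-180],z))
```

```text
[542.70965032 -11.14542154 125.30055666] [-3.32963484 -4.35334601  6.44224965]
25.5417 39.772106958255165 [ 0.15051733 -0.613965   -0.30337948] [-0.02778503 -0.0297896   0.00848634]
27.9917 [542.6516617  -11.08046004 284.88398981]
153 (array([541.41372563, -10.61689937, -13.9089082 ]), np.float64(0.8269831355402874), array([ 303,  199,   21,   67, 1324], dtype=int32))
143.5 (array([543.43383261, -11.54356174, -13.85904627]), np.float64(0.8791500664010624), array([ 303,  199,   21,   67, 1324], dtype=int32))
```

View pics/w2.png

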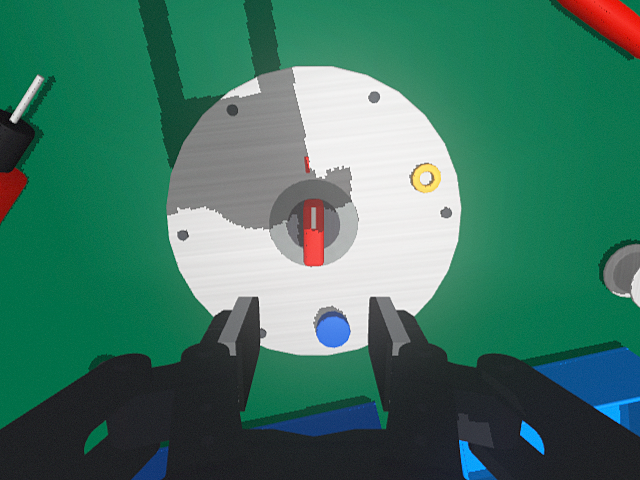

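The wrist view shows the released knob at (313,232). It fits the lowered height of 143.5 mm better (centre and overlap), at 40° from the notch. The pot at (333,330) and the washer at (426,178) are still in place.

```bash
python3 -c "
from station import *
print(sign_off())"
```

```text
the job is handed in; nothing more can be done
None
```

I pushed the knob to its 11 mm stop in the notch, turned it back 40° and released it; the last wrist picture fits a knob that stayed down with the pot and washer in place, and the job is handed in at about 28 s (no verdict was returned).

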